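Nest the sample cups in the wire rack and lock the retainer

TASK

The three white sample cups in the wire rack have come apart: shove them back into one nested sleeve that lies in the rack with its mouth up against the end plate. Slide the middle cup over the far one, tip the standing cup down towards them and slide it over both until all are fully home, then turn the retainer's knob until it clicks shut, with its bar across the rack behind the sleeve. Leave the other things on the bench where they are.

Things in the scene. Friction and masses are not known exactly. Their poses are not given: they have to be found in the camera images.
- rack: Low stainless wire rack, 360 mm long, fixed. Origin on the bench under its middle. Its y axis runs along its centre line: end plate (106 mm wide, top 80 mm high, leaning in by 0.17 rad, square to the lying cups; inner face at y = -175 mm at a height of 50 mm), open end at y = +185 mm. Side rails: 6 mm rods at x = -47 and +47 mm, tops 39 mm high. The retainer stands at its +x side.
- rack_stop (a point): Point on the inner face of the end plate, on the rack's centre line, 50 mm above the bench; axes as the rack's.
- rack_mouth (a point): Open end of the rack: point on the centre line, level with the tops of the two floor rods, 18 mm above the bench. The rods are 8 mm thick, at x = -12 and +12 mm, and run the whole length; polished, cups slide easily along them.
- latch (a joint): Angle of the retainer's knob and bar, rad: 0 open, 1.5 clicked shut; grows counter-clockwise seen from above. Starts at 0. A spring works over centre on it: let go below 0.9 it springs back open to 0 (0.15 N m at most to turn, at 0.5); past 1.05 it snaps by itself to 1.5, against its stop, and stays.
- latch_grip (a point): Grip point of the retainer's knob, on its upright axis, 79 mm above the bench at x = +70, y = -3 mm of the rack. Black wing grip 50 mm long, 14 mm thick, 65 to 93 mm above the bench, over a disc of 17 mm radius; in line with the bar: at joint value q its length points 0.07 + q counter-clockwise from the rack's y axis.
- latch_bar_tip (a point): Free end of the retaining bar, a steel rod 8 mm thick that reaches 112 mm from the knob's axis, 47 mm above the bench. Open, it points along the rack's +y outside the side rail; shut, it lies across the rack at y = -3 mm.
- cup_far: White tapered cup lying nearest the end plate, mouth to the plate. All three are alike: 85 mm tall, foot 49 mm across (rounded, flat face 36 mm), mouth 74 mm, wall 2.5 mm, inside floor 26 mm above the underside, about 60 g. Origin: centre of the foot's underside; z axis from foot to mouth. Lying, the axis slopes up 0.17 rad to the mouth, origin 39 mm above the bench.
- cup_mid: The same cup, lying in the middle of the rack, mouth towards the far cup, its foot towards the standing cup. Origin at the centre of the foot's underside; its own z axis runs from the foot to the mouth.
- cup_up: The same cup, standing upright on the floor rods near the rack's open end, rim 103 mm above the bench. Origin at the centre of the foot's underside; its own z axis runs from the foot to the mouth. Pushed near its rim it tips over its foot instead of sliding. Tipped towards the end plate, it lies with its mouth towards the other cups.
- cup_far_rim (a point): Centre of the far cup's mouth (85 mm along its axis). It lies on the end plate when the rim is home.
- cup_mid_floor (a point): Centre of the middle cup's inside floor (26 mm along its axis): the far cup's foot must come to it. Fully nested, the feet are 26 mm apart; a push of 3 to 8 N on the foot slides one cup over another.
- cup_up_floor (a point): Centre of the standing cup's inside floor (26 mm along its axis): the middle cup's foot must come to it.
- cup_up_rim (a point): Centre of the standing cup's mouth (85 mm along its axis).
- spare_sleeve: Bystander: upright stack of three more such cups, 137 mm tall, 74 mm wide, standing beyond the rack. Origin under its middle.
- amber_jar: Bystander: amber jar, 68 mm wide, 115 mm tall, beyond the rack. Origin under its middle.
- white_jar: Bystander: small white jar, 48 mm wide, 75 mm tall, on the robot's side of the rack near its open end. Origin under its middle.
- lab_spatula: Bystander: steel spatula 190 mm long lying on the robot's side of the rack, 8 mm high. Origin at its middle.
- tip_box: Bystander: box of pipette tips, 87 x 124 x 67 mm, to the robot's right. Origin under its middle.
- wash_bottle: Bystander: white wash bottle, 66 mm wide, 200 mm tall, to the left. Origin under its middle.
- petri_dishes: Bystander: pile of dishes, 90 mm wide, 48 mm tall, to the left. Origin under its middle.
Things that resemble listed ones, but are neither listed nor needed, are in the scene too. What is shaped like the cup_mid but green, pink or turquoise is not meant.

How it is judged (in metres and radians):
On the way, in this order (a step that is already met when the one before it is completed fails the run):
1. the three cups are nested fully home, lying in the rack against its end plate, the retainer still open (distance between cup_far and cup_mid_floor below 0.008 m and angle between the z axis of cup_far and the z axis of cup_mid, either way round below 0.09 rad and distance between cup_mid and cup_up_floor below 0.008 m and angle between the z axis of cup_mid and the z axis of cup_up, either way round below 0.09 rad and y of cup_far_rim in the frame of rack_stop below 0.012 m and horizontal distance between cup_far_rim and rack_stop below 0.015 m and height (world z) of cup_up_rim below 0.075 m and height (world z) of cup_up below 0.06 m and value of joint latch below 1.1 rad), for 0.2 s.
2. the retainer has clicked shut behind them (value of joint latch above 1.4 rad), for 0.2 s.
At the end, for the whole second after the job is handed in: Each inner cup's foot is within 8 mm of the inside floor of the cup around it, coaxial within 0.09 rad; the sleeve lies at rest in the rack, the far cup's mouth centre within 12 mm of the end plate and 15 mm of the stop point; the retainer is clicked shut (over 1.4 rad) (distance between cup_far and cup_mid_floor below 0.008 m and angle between the z axis of cup_far and the z axis of cup_mid, either way round below 0.09 rad and distance between cup_mid and cup_up_floor below 0.008 m and angle between the z axis of cup_mid and the z axis of cup_up, either way round below 0.09 rad and y of cup_far_rim in the frame of rack_stop below 0.012 m and horizontal distance between cup_far_rim and rack_stop below 0.015 m and height (world z) of cup_up_rim below 0.075 m and height (world z) of cup_up below 0.06 m and linear speed of each of cup_far, cup_mid, cup_up below 0.02 m/s and value of joint latch above 1.4 rad); the robot touches nothing.
It fails at once if a bystander is moved by more than 30 mm (not (distance of each of spare_sleeve, amber_jar, white_jar, lab_spatula, tip_box, wash_bottle, petri_dishes from where it was at the start of the episode below 0.03 m)).
It also fails if it takes over 61 s, if anything falls off the work surface, if the arm or the gripper's body presses on something with over 40 N, if the wrist force passes 120 N, or if a joint passes its speed limit or range.

ROBOT

A 6-joint arm with a two-finger parallel gripper is mounted at the origin on the work surface. World frame = base frame: x ahead of the robot, y to its left, z up, the work surface at z = 0. Lengths are in mm, angles in rad, forces in N, time in s.
With the tool pointing down it reaches from about 350 to 975 mm from the base axis. Payload 7.1 kg.
Tool frame: the origin (TCP) lies midway between the tips of the shut fingers; the grasp point (between the pads) lies 19 mm behind it; z points along the fingers, y is the line along which they close (so a half turn about z gives the same grasp; the last joint's range is limited). The gripper opens to 88 mm and grips with 3 to 60 N. Pads are 20 mm wide; open, the fingers measure 115 mm over their backs; the gripper's body (75 mm by 178 mm) begins 61 mm behind the grasp point.
Start: joints at [1.124, 0.423, 1.63, -0, 1.089, -0.019], TCP at [259.261, 568.672, 222.675] pointing down, gripper open.
Joint ranges: [-3, 3], [-0.9, 2.11], [0.09, 2.58], [-1.31, 4.45], [0.11, 2.69], [-2.54, 2.54]. Speed limits (rad/s): [2.39, 2.39, 3.01, 3.14, 3.14, 3.14].

INTERFACE

Orientations are given as a rotation vector (axis times angle).
In Python, from workcell import get_obs, get_image, camera_params, close_job gives the robot as it stands.
- The arm moves only by the shell command python3 -m creep 'ROWS' [OPENING]. ROWS is a JSON object of lists of equal length, an entry for each row: "delta_pos": the shift along the tool's x, y, z in m, a list of three; "twist": the turn, a rotation vector about the tool's x, y, z in degrees, a list of three. A call has 1 to 20 rows; each row shifts and turns the commanded pose from where the row before left it, along the tool's axes as they then stand; what a row does not reach is not made up. A row lasts 1/12 s, in which the tool goes at most 41.7 mm and 7.16 degrees, less where a joint would pass 70% of its speed; a pose out of reach is approached as far as the arm can. A call with a gripper value outside its range is refused whole. OPENING is the opening, from 0 (shut) to 1 (fully open), set as the call begins (- or left out, the last holds). The fingers move at their own pace and stop on an object; the grip force is fixed at half the most. Time passes only in rows, so rows that do not move let the fingers close. It gives the time, the measured TCP pose, the force, the opening and the grip force at its end, in the units of the state.
- get_obs(): the state, without advancing time (a new reading comes with each control period).
- get_image(name): name is "scene" or "top" or "wrist"; returns (picture, depth): 480x640x3 uint8, red, green, blue; 480x640 float32, mm along the optical axis (not along the pixel's ray), 0 where there is no reading.
- camera_params(name): a dict with "camera_matrix" (3x3 intrinsics, pixels), "k1" (the pictures are not rectified: a ray, as slopes to the right and down, at radius r is drawn at 1 + k1 r^2 times it, then the intrinsics apply), "extrinsics" (4x4, takes a point from camera to world coordinates). Camera axes: x right, y down, z forward; pixel columns grow to the right and rows downward; lengths in mm; the calibration is good to about 2 mm. A picture is of the moment at which its call begins: read the wrist's pose just before it. camera_params takes no time and is no camera call; for the wrist camera it gives the pose at the moment of the call.
- close_job(): hands the job in; it is judged then, once.
The state is a dict: "t": time; "qpos": joint angles; "qvel": joint speeds; "joint_torque": joint torques, N m; "ee_pos": TCP position; "orientation": TCP orientation; "ft_force": force on the tool from outside, world axes, zero at the start; "moment": the same for the moment, N m; "width": finger opening in mm; "grasp_force": force on a finger pad.
Only numpy, scipy, OpenCV 4.12 (cv2) and the standard library are available. Lean on these libraries where they do the work, as an engineer would, in place of code of your own. Each camera call takes 0.05 s, during which the arm holds its last target. There are 200 camera calls.

## Working session

There is one attempt and no reset: what is moved stays moved. The work goes in short steps, Python scripts to look and compute and a shell command to move; the robot and the scene stay as the last step left them, time stands still between calls to the robot, and variables do not carry over. Pictures are saved under pics/ and viewed, at most 10 in all, crops included, and the job is handed in when it is done.

```bash
ls; mkdir -p pics; cat > h.py <<'E'
import numpy as np, cv2
from workcell import get_obs, get_image, camera_params
from scipy.spatial.transform import Rotation as R
def snap(name):
    p=camera_params(name); im,d=get_image(name); return im,d,p
def cloud(d,p):
    K=np.array(p["camera_matrix"]);k1=p["k1"];T=np.array(p["extrinsics"])
    v,u=np.mgrid[0:d.shape[0],0:d.shape[1]]
    pts=cv2.undistortPoints(np.stack([u.ravel(),v.ravel()],1).astype(np.float64)[:,None],K,np.array([k1,0,0,0,0.]))[:,0]
    # convention r = undistorted radius, same as OpenCV
    z=d.ravel().astype(float); P=np.c_[pts*z[:,None],z]@T[:3,:3].T+T[:3,3]
    P[z==0]=np.nan
    return P.reshape(*d.shape,3)
E
python3 - <<'E'
from h import *
o=get_obs();print({k:np.round(v,3).tolist() for k,v in o.items()})
for n in("scene","top"):
    im,d,p=snap(n);cv2.imwrite(f"pics/{n}0.png",im[:,:,::-1]);np.savez(f"pics/{n}0.npz",im=im,d=d,P=cloud(d,p))
    print(n,np.round(p["extrinsics"],3).tolist(),p["k1"])
E
```

```text
pics
{'t': 0.0, 'qpos': [1.124, 0.424, 1.631, -0.0, 1.089, -0.019], 'qvel': [0.001, 0.001, -0.001, 0.0, 0.002, 0.001], 'joint_torque': [-0.001, -54.463, -27.367, 0.064, 0.023, -0.0], 'ee_pos': [259.021, 568.189, 221.907], 'orientation': [-0.667, -3.07, 0.002], 'ft_force': [-0.785, 1.096, -0.468], 'moment': [-0.006, 0.011, -0.033], 'grasp_force': 0.0, 'width': 88.097}
scene [[0.388, 0.752, -0.534, 1272.163], [0.922, -0.324, 0.214, -247.147], [-0.012, -0.575, -0.818, 1143.217], [0.0, 0.0, 0.0, 1.0]] -0.10426793559717272
top [[-0.002, -0.989, 0.15, 403.729], [-1.0, 0.003, 0.009, 9.543], [-0.009, -0.15, -0.989, 1312.89], [0.0, 0.0, 0.0, 1.0]] -0.050849456219714484
```

View pics/scene0.png

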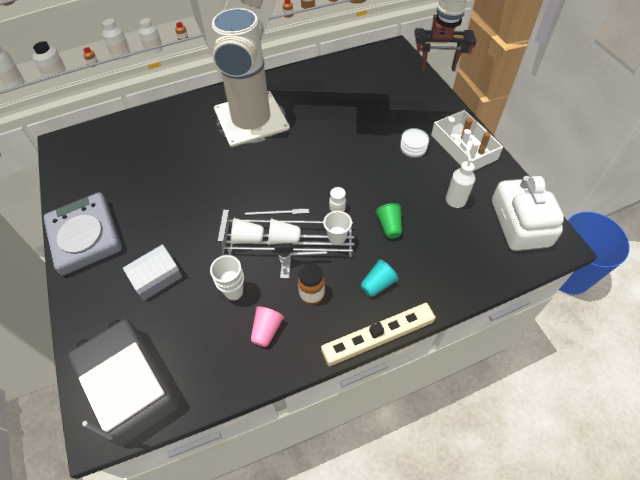

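View pics/top0.png

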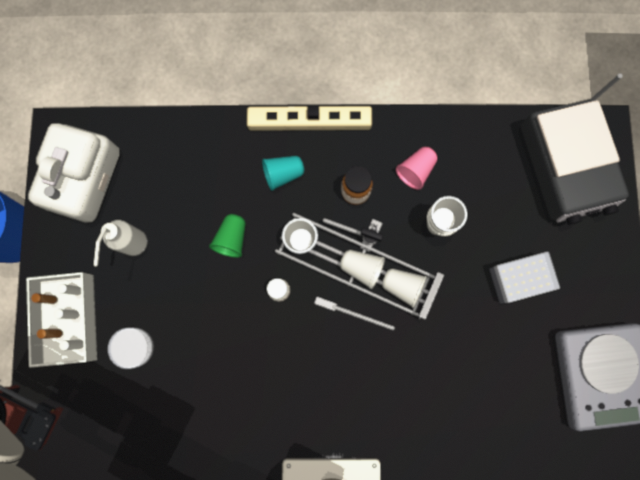

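The scene picture shows the rack in front of the robot: standing cup at (338,228), mid cup (285,233), far cup (247,232), end plate at (222,230). In the top picture the standing cup is at (299,236), mid cup (362,268), far cup (405,286), plate (432,295), retainer (372,230) and white jar (278,290).

```bash
python3 - <<'E'
from h import *
z=np.load("pics/top0.npz");im=z["im"];P=z["P"]
c=im[195:335,255:455];c=cv2.resize(c,None,fx=4,fy=4,interpolation=cv2.INTER_CUBIC);cv2.imwrite("pics/crop0.png",c[:,:,::-1])
def pr(n,L):
    print(n,[(q,np.round(P[q[1],q[0]]).tolist()) for q in L])
pr("plate",[(440,276),(432,295),(424,314),(436,285)])
pr("cups",[(299,236),(345,262),(360,268),(380,276),(400,285),(418,292)])
pr("knob",[(372,230),(370,233),(376,225),(325,221),(350,229)])
pr("bys",[(278,290),(357,182),(446,216),(355,312)])
# cup upright rim: points height 95-108 near (299,236)
for nm,f in(("top",z),("scene",np.load("pics/scene0.npz"))):
    Q=f["P"].reshape(-1,3); Q=Q[~np.isnan(Q[:,0])]
    m=(abs(Q[:,2]-100)<7)&(abs(Q[:,0]-P[236,299,0])<80)&(abs(Q[:,1]-P[236,299,1])<80)
    q=Q[m]; 
    if len(q): (cx,cy),r=cv2.minEnclosingCircle(q[:,:2].astype(np.float32)); print(nm,"rim",len(q),cx,cy,r,q[:,2].max())
E
```

```text
plate [((440, 276), [514.0, -241.0, 79.0]), ((432, 295), [471.0, -221.0, 83.0]), ((424, 314), [430.0, -202.0, 83.0]), ((436, 285), [493.0, -231.0, 81.0])]
cups [((299, 236), [609.0, 73.0, 49.0]), ((345, 262), [547.0, -31.0, 65.0]), ((360, 268), [533.0, -64.0, 72.0]), ((380, 276), [521.0, -116.0, -2.0]), ((400, 285), [494.0, -152.0, 76.0]), ((418, 292), [478.0, -190.0, 87.0])]
knob [((372, 230), [619.0, -93.0, 69.0]), ((370, 233), [609.0, -87.0, 88.0]), ((376, 225), [637.0, -105.0, 32.0]), ((325, 221), [643.0, 13.0, 54.0]), ((350, 229), [625.0, -44.0, 49.0])]
bys [((278, 290), [484.0, 117.0, 75.0]), ((357, 182), [718.0, -58.0, 116.0]), ((446, 216), [649.0, -259.0, 76.0]), ((355, 312), [437.0, -56.0, -3.0])]
top rim 250 602.5195922851562 69.83328247070312 38.08650588989258 106.71602505195438
scene rim 181 602.2392578125 67.91338348388672 39.782691955566406 106.7506768191895
```

View pics/crop0.png

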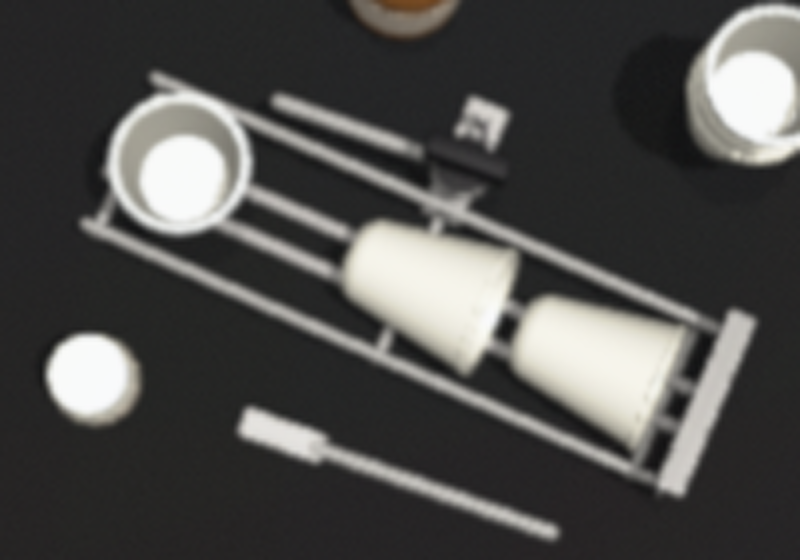

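The crop shows the upper rail from (155,78) to (715,325), the lower rail from (85,225) to (655,485), plate top edge from (745,315) to (675,490), bar tip at (275,100), knob wing from (430,145) to (505,172), mid cup foot at (350,255) and far cup foot at (520,330).

```bash
cat >> h.py <<'E'
def ray(px,zh,p):
    K=np.array(p["camera_matrix"]);T=np.array(p["extrinsics"])
    q=cv2.undistortPoints(np.array(px,float).reshape(-1,1,2),K,np.array([p["k1"],0,0,0,0.]))[:,0]
    d=np.c_[q,np.ones(len(q))]@T[:3,:3].T; o=T[:3,3]
    return o+d*((np.array(zh)-o[2])/d[:,2])[:,None]
E
python3 - <<'E'
from h import *
p=camera_params("top")
def w(L,h): return ray([(255+(a+.5)/4-.5,195+(b+.5)/4-.5) for a,b in L],[h]*len(L),p)
up=w([(155,78),(715,325)],36);lo=w([(85,225),(655,485)],36);pl=w([(745,315),(675,490)],80);bar=w([(275,100),(420,148)],47);kn=w([(432,148),(503,172)],93)
for n,a in(("up",up),("lo",lo),("plate",pl),("bar",bar),("knob",kn)):
    d=a[0]-a[1];print(n,np.round(a,1).tolist(),np.degrees(np.arctan2(d[1],d[0])).round(2),np.linalg.norm(d).round(1))
z=np.load("pics/top0.npz")["P"]; s=np.load("pics/scene0.npz")["P"]
# cup-cloud: points in rack region with z 50..95
for nm,Z in(("top",z),("scene",s)):
    Q=Z.reshape(-1,3);Q=Q[~np.isnan(Q[:,0])]
    np.save(f"pics/{nm}Q.npy",Q[(Q[:,2]>15)&(abs(Q[:,0]-550)<150)&(abs(Q[:,1]+60)<260)])
E
```

```text
up [[662.6, 86.7, 36.0], [517.6, -234.2, 36.0]] 65.69 352.1
lo [[576.5, 126.6, 36.0], [427.0, -197.4, 36.0]] 65.23 356.8
plate [[519.2, -242.5, 80.0], [423.5, -201.2, 80.0]] -23.37 104.3
bar [[647.2, 16.9, 47.0], [618.9, -66.1, 47.0]] 71.18 87.7
knob [[611.1, -70.0, 93.0], [597.5, -108.9, 93.0]] 70.83 41.3
```

```bash
cat >> h.py <<'E'
TH=np.radians(65.7-90); RO=np.array([543,-63.,0]); RR=R.from_euler('z',TH).as_matrix()
def torack(q): return (np.asarray(q)-RO)@RR
def goal(pos,tilt=0.,yaw=0.):
    """pos rack mm of TCP; tool y=+rack x, x=+rack y at tilt 0; tilt: tip towards plate; yaw ccw"""
    o=get_obs(); Rc=R.from_rotvec(o["orientation"])
    s,c=np.sin(tilt),np.cos(tilt)
    M=np.array([[0,c,-s],[1,0,0],[0,-s,-c]]).T
    Rg=R.from_matrix(RR@R.from_euler('z',yaw).as_matrix()@M)
    p=RO+RR@np.array(pos,float)
    print("t",round(o["t"],2),"rack",torack(o["ee_pos"]).round(1),"F rack",(np.array(o["ft_force"])@RR).round(1))
    print("twist deg",np.degrees((Rc.inv()*Rg).as_rotvec()).round(2))
    print("d now-axes mm",Rc.inv().apply(p-o["ee_pos"]).round(1),"d goal-axes mm",Rg.inv().apply(p-o["ee_pos"]).round(1))
E
python3 - <<'E'
from h import *
for nm in("top","scene"):
    Q=torack(np.load(f"pics/{nm}Q.npy"))
    print(nm,"plate",np.round(np.median(Q[(Q[:,2]>74)&(Q[:,1]<-155)&(abs(Q[:,0])>40)&(abs(Q[:,0])<53)],0),1))
    for a,b in((-175,-70),(-85,45)):
        # ridge along cup
        for y in range(a,b,6):
            m=(abs(Q[:,1]-y)<3)&(abs(Q[:,0])<40)&(Q[:,2]>42)
            if m.sum()>3:
                q=Q[m]; print(y,m.sum(),q[:,2].max().round(),q[:,0].min().round(),q[:,0].max().round(),end=" | ")
        print()
    k=Q[(abs(Q[:,0]-70)<25)&(abs(Q[:,1]+3)<35)&(Q[:,2]>80)]
    if len(k): print("knob",len(k),k.mean(0).round(1),k.min(0).round(1),k.max(0).round(1))
    r=Q[(abs(Q[:,0])<45)&(abs(Q[:,1]-145)<45)&(Q[:,2]>95)]; print("rim",((r.min(0)+r.max(0))/2).round(1))
goal([0,60,200])
E
```

```text
top plate [ -40.3 -171.3   81.1]
-175 101 88.0 -40.0 40.0 | -169 103 89.0 -40.0 39.0 | -163 31 85.0 -37.0 39.0 | -145 45 89.0 -38.0 36.0 | -139 93 92.0 -35.0 34.0 | -133 89 87.0 -35.0 33.0 | -127 87 85.0 -33.0 32.0 | -121 78 84.0 -33.0 29.0 | -115 78 83.0 -32.0 30.0 | -109 77 82.0 -30.0 29.0 | -103 70 79.0 -30.0 27.0 | -97 70 78.0 -29.0 27.0 | -91 68 76.0 -27.0 26.0 | -85 62 72.0 -27.0 25.0 | -79 62 69.0 -26.0 25.0 | -73 56 67.0 -24.0 22.0 | 
-85 62 72.0 -27.0 25.0 | -79 62 69.0 -26.0 25.0 | -73 56 67.0 -24.0 22.0 | -67 51 65.0 -22.0 19.0 | -61 8 59.0 -11.0 9.0 | -43 20 78.0 -38.0 36.0 | -37 81 95.0 -36.0 33.0 | -31 83 91.0 -34.0 33.0 | -25 81 91.0 -34.0 32.0 | -19 80 85.0 -33.0 33.0 | -13 77 84.0 -31.0 30.0 | -7 72 81.0 -31.0 30.0 | -1 72 79.0 -30.0 29.0 | 5 66 79.0 -28.0 25.0 | 11 64 77.0 -28.0 27.0 | 17 62 74.0 -26.0 26.0 | 23 60 71.0 -26.0 24.0 | 29 56 69.0 -24.0 24.0 | 35 50 70.0 -21.0 21.0 | 41 22 65.0 -18.0 16.0 | 
knob 155 [69.3  2.7 91.4] [ 61.4 -21.9  80.1] [ 78.3  27.3 100. ]
rim [ -0.4 145.7 101.8]
scene plate [  41.2 -171.2   80.5]
-175 52 87.0 -39.0 39.0 | -169 72 87.0 
[... 424 characters left out ...]
3 33 69.0 -18.0 26.0 | -67 36 68.0 -16.0 25.0 | -61 8 62.0 -7.0 15.0 | -43 25 88.0 -18.0 39.0 | -37 58 93.0 -27.0 39.0 | -31 57 88.0 -23.0 36.0 | -25 55 84.0 -24.0 37.0 | -19 45 85.0 -21.0 34.0 | -13 46 83.0 -20.0 33.0 | -7 46 81.0 -23.0 33.0 | -1 50 79.0 -19.0 33.0 | 5 40 76.0 -15.0 31.0 | 11 38 73.0 -17.0 30.0 | 17 35 72.0 -14.0 29.0 | 23 41 68.0 -17.0 29.0 | 29 36 68.0 -13.0 27.0 | 35 26 63.0 -11.0 23.0 | 41 7 60.0 -10.0 10.0 | 
knob 118 [73.7  2.1 90.1] [ 61.4 -22.6  80.2] [80.3 26.1 98.3]
rim [  0.4 143.1 101.2]
t 0.1 rack [-518.6  458.5  222. ] F rack [ 0.7 -0.1 -0.7]
twist deg [-6.000e-02  6.000e-02  8.979e+01]
d now-axes mm [-520.  -396.5   22.5] d goal-axes mm [-398.5  518.6   22. ]
```

```bash
python3 -m creep '{"delta_pos":[[0,0,0],[0,0,0],[0,0,0],[0,0,0],[0,0,0],[0,0,0],[0,0,0],[0,0,0],[0,0,0],[0,0,0],[0,0,0],[0,0,0],[0,0,0]],"twist":[[0,0,6.9],[0,0,6.9],[0,0,6.9],[0,0,6.9],[0,0,6.9],[0,0,6.9],[0,0,6.9],[0,0,6.9],[0,0,6.9],[0,0,6.9],[0,0,6.9],[0,0,6.9],[0,0,6.9]]}' 0
python3 -m creep '{"delta_pos":[[-0.024,0.0305,0],[-0.024,0.0305,0],[-0.024,0.0305,0],[-0.024,0.0305,0],[-0.024,0.0305,0],[-0.024,0.0305,0],[-0.024,0.0305,0],[-0.024,0.0305,0],[-0.024,0.0305,0],[-0.024,0.0305,0],[-0.024,0.0305,0],[-0.024,0.0305,0],[-0.024,0.0305,0],[-0.024,0.0305,0],[-0.024,0.0305,0],[-0.024,0.0305,0],[-0.02,0.03,0]],"twist":[[0,0,0],[0,0,0],[0,0,0],[0,0,0],[0,0,0],[0,0,0],[0,0,0],[0,0,0],[0,0,0],[0,0,0],[0,0,0],[0,0,0],[0,0,0],[0,0,0],[0,0,0],[0,0,0],[0,0,0]]}'
python3 -c "
from h import *
goal([0,54,150],0.17)"
```

```text
t: 1.18
ee_pos: [259.1, 568.4, 222.2]
orientation: [2.643, 1.698, -0.001]
ft_force: [-0.2, -0.0, 0.1]
width: 4.7
grasp_force: 0.0
t: 2.6
ee_pos: [566.2, -14.5, 222.4]
orientation: [-2.638, -1.705, 0.001]
ft_force: [0.2, -0.2, 0.1]
width: 0.9
grasp_force: 0.0
t 2.6 rack [  1.2  53.7 222.4] F rack [ 0.2 -0.1  0.1]
twist deg [-0.03 -9.72  0.05]
d now-axes mm [ 0.3 -1.1 72.4] d goal-axes mm [12.5 -1.2 71.3]
```

```bash
python3 -m creep '{"delta_pos":[[0,0,0],[0,0,0],[0.0054,-0.0002,0.0312],[0.0054,-0.0002,0.0312],[0.0054,-0.0002,0.0312],[0.0054,-0.0002,0.0312],[0.0054,-0.0002,0.0312],[0.0054,-0.0002,0.0312],[0,0,0]],"twist":[[0,-4.86,0],[0,-4.86,0],[0,0,0],[0,0,0],[0,0,0],[0,0,0],[0,0,0],[0,0,0],[0,0,0]]}'
python3 - <<'E'
from h import *
goal([0,-55,32],0.17)
E
```

```text
t: 3.35
ee_pos: [560.5, -11.6, 27.1]
orientation: [2.557, 1.655, -0.231]
ft_force: [-1.2, 0.1, -0.9]
width: 0.7
grasp_force: 0.0
t 3.35 rack [-5.2 54.1 27.1] F rack [-1.2 -0.4 -0.9]
twist deg [-0.5   0.23  0.17]
d now-axes mm [-108.3    5.    14. ] d goal-axes mm [-108.3    5.2   13.7]
```

```bash
python3 -m creep '{"delta_pos":[[0,0.003,-0.0025],[0,0.002,-0.0025],[-0.005,0,0.0008],[-0.005,0,0.0008],[-0.005,0,0.0008],[-0.005,0,0.0008],[-0.005,0,0.0008],[-0.005,0,0.0008],[-0.005,0,0.0008],[-0.005,0,0.0008],[-0.005,0,0.0008],[-0.005,0,0.0008],[-0.005,0,0.0008],[-0.005,0,0.0008],[-0.005,0,0.0008],[-0.005,0,0.0008]],"twist":[[0,0,0],[0,0,0],[0,0,0],[0,0,0],[0,0,0],[0,0,0],[0,0,0],[0,0,0],[0,0,0],[0,0,0],[0,0,0],[0,0,0],[0,0,0],[0,0,0],[0,0,0],[0,0,0]]}'
python3 - <<'E'
from h import *
goal([0,-55,32],0.17)
E
```

```text
t: 4.68
ee_pos: [540.6, -77.8, 38.3]
orientation: [2.554, 1.652, -0.217]
ft_force: [-0.4, 0.1, -0.5]
width: 0.3
grasp_force: 0.3
t 4.68 rack [  3.9 -14.5  38.3] F rack [-0.4 -0.  -0.5]
twist deg [ 0.01 -0.02  0.09]
d now-axes mm [-38.8  -4.   13.1] d goal-axes mm [-38.8  -3.9  13.1]
```

```bash
python3 -m creep '{"delta_pos":[[-0.004,-0.002,0.0025],[-0.004,-0.002,0.0025],[-0.004,0,0.0015],[-0.004,0,0.0015],[-0.004,0,0.0007],[-0.003,0,0.0005],[-0.003,0,0.0005],[-0.003,0,0.0005],[0,0,0]],"twist":[[0,0,0],[0,0,0],[0,0,0],[0,0,0],[0,0,0],[0,0,0],[0,0,0],[0,0,0],[0,0,0]]}'
python3 - <<'E'
from h import *
goal([0,-55,32],0.17)
E
```

```text
t: 5.43
ee_pos: [524.5, -103.8, 33.3]
orientation: [2.554, 1.652, -0.218]
ft_force: [-0.1, -0.1, -0.6]
width: 0.2
grasp_force: 0.0
t 5.43 rack [ -0.  -44.8  33.3] F rack [-0.1 -0.1 -0.6]
twist deg [-0.   -0.01  0.07]
d now-axes mm [-9.8  0.   3. ] d goal-axes mm [-9.8  0.   3. ]
```

```bash
python3 -m creep '{"delta_pos":[[-0.003,0,0.0005],[-0.003,0,0.0005],[-0.003,0,0.0005]],"twist":[[0,0,0],[0,0,0],[0,0,0]]}'
python3 -m creep '{"delta_pos":[[-0.002,0,0.0003],[-0.002,0,0.0003]],"twist":[[0,0,0],[0,0,0]]}'
python3 - <<'E'
from h import *
goal([0,-55,32],0.17)
im,d,p=snap("top");np.savez("pics/top1.npz",im=im,d=d,P=cloud(d,p))
c=cv2.resize(im[195:335,255:455],None,fx=4,fy=4,interpolation=cv2.INTER_CUBIC);cv2.imwrite("pics/crop1.png",c[:,:,::-1])
E
```

```text
t: 5.68
ee_pos: [522.9, -108.7, 33.4]
orientation: [2.559, 1.649, -0.207]
ft_force: [6.8, 39.0, 4.1]
width: 0.6
grasp_force: 19.3
t: 5.85
ee_pos: [523.0, -109.0, 33.5]
orientation: [2.562, 1.648, -0.199]
ft_force: [10.6, 57.8, 3.3]
width: 0.7
grasp_force: 28.0
t 5.85 rack [  0.7 -50.1  33.5] F rack [-14.1  57.1   3.3]
twist deg [ 0.23 -0.7  -0.21]
d now-axes mm [-4.6 -0.7  2.3] d goal-axes mm [-4.6 -0.7  2.3]
```

View pics/crop1.png

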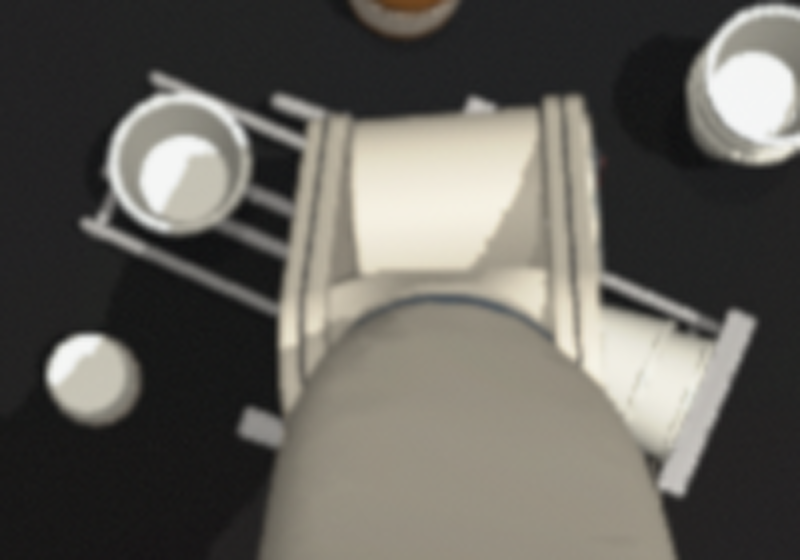

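The crop shows the arm over the mid cup; the mid cup's rim edge is now at about (650,370), with the far cup's rim edge at (690,370), close to the plate at (705,400). Force rose to 57 N, so both are home. I'll back off, cross over the standing cup and go behind it.

```bash
python3 -m creep '{"delta_pos":[[0.008,0,0],[0.008,0,0],[-0.0046,0,-0.027],[-0.0046,0,-0.027],[-0.0046,0,-0.027],[-0.0046,0,-0.027],[0.03,0,-0.0052],[0.03,0,-0.0052],[0.03,0,-0.0052],[0.03,0,-0.0052],[0.03,0,-0.0052],[0.03,0,-0.0052],[0.03,0,-0.0052],[0.03,0,-0.0052],[0,0,0],[0,0,0]],"twist":[[0,0,0],[0,0,0],[0,0,0],[0,0,0],[0,0,0],[0,0,0],[0,0,0],[0,0,0],[0,0,0],[0,0,0],[0,0,0],[0,0,0],[0,0,0],[0,0,0],[0,0,0],[0,0,0]]}'
python3 - <<'E'
from h import *
goal([0,204,95],0.17)
im,d,p=snap("top");P=cloud(d,p)
Q=torack(P.reshape(-1,3));Q=Q[~np.isnan(Q[:,0])&(abs(Q[:,0])<20)&(Q[:,2]>40)&(Q[:,2]<110)]
for y in range(-180,-20,5):
    m=abs(Q[:,1]-y)<2.5; print(y,m.sum(),(np.percentile(Q[m,2],80) if m.sum()>3 else 0).__round__(1),end=" | ")
c=cv2.resize(im[195:335,255:455],None,fx=4,fy=4,interpolation=cv2.INTER_CUBIC);cv2.imwrite("pics/crop2.png",c[:,:,::-1])
E
```

```text
t: 7.23
ee_pos: [626.0, 122.2, 140.3]
orientation: [2.552, 1.654, -0.218]
ft_force: [-0.9, -0.7, 0.5]
width: 0.2
grasp_force: 0.0
t 7.23 rack [ -0.6 203.  140.3] F rack [-0.5 -1.   0.5]
twist deg [0.03 0.01 0.21]
d now-axes mm [ 8.7  0.6 44.4] d goal-axes mm [ 8.7  0.6 44.4]
-180 15 82.3 | -175 41 83.1 | -170 44 83.5 | -165 28 82.6 | -160 41 91.0 | -155 48 89.0 | -150 36 86.7 | -145 46 86.4 | -140 40 83.5 | -135 37 89.1 | -130 44 85.9 | -125 41 85.3 | -120 45 83.5 | -115 43 81.3 | -110 38 78.9 | -105 41 78.1 | -100 44 76.9 | -95 42 74.7 | -90 42 72.8 | -85 39 70.7 | -80 40 69.8 | -75 41 68.2 | -70 42 66.0 | -65 40 63.2 | -60 41 59.7 | -55 15 58.8 | -50 0 0 | -45 0 0 | -40 0 0 | -35 0 0 | -30 0 0 | -25 0 0 |
```

View pics/crop2.png

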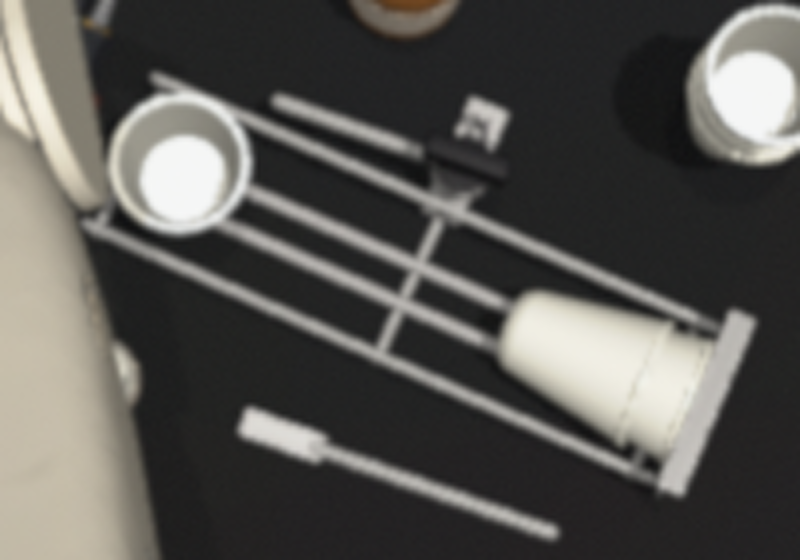

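The mid cup is over the far one: foot edge at (505,330), rim step at (650,370), far rim at the plate (705,370). The standing cup is still at (180,165). Next I'll tip it.

```bash
python3 -m creep '{"delta_pos":[[0.004,0,0.022],[0.004,0,0.022],[0,0,0],[-0.006,0,0.001],[-0.006,0,0.001],[-0.006,0,0.001],[-0.006,0,0.001],[-0.006,0,0.001],[-0.006,0,0.001],[-0.006,0,0.001],[-0.006,0,0.001],[-0.006,0,0.001],[-0.006,0,0.001]],"twist":[[0,0,0],[0,0,0],[0,0,0],[0,0,0],[0,0,0],[0,0,0],[0,0,0],[0,0,0],[0,0,0],[0,0,0],[0,0,0],[0,0,0],[0,0,0]]}'
python3 - <<'E'
from h import *
goal([0,204,95],0.17)
im,d,p=snap("scene");P=cloud(d,p)
Q=torack(P.reshape(-1,3));Q=Q[~np.isnan(Q[:,0])&(abs(Q[:,0])<20)&(Q[:,2]>40)&(Q[:,2]<150)]
for y in range(-20,190,10):
    m=abs(Q[:,1]-y)<5; print(y,m.sum(),(np.percentile(Q[m,2],80) if m.sum()>3 else 0).__round__(1),end=" | ")
c=cv2.resize(im[180:290,190:380],None,fx=4,fy=4,interpolation=cv2.INTER_CUBIC);cv2.imwrite("pics/crop3.png",c[:,:,::-1])
E
```

```text
t: 8.37
ee_pos: [600.8, 65.6, 96.3]
orientation: [2.554, 1.652, -0.217]
ft_force: [0.4, -0.2, 0.6]
width: 0.4
grasp_force: 0.0
t 8.37 rack [ -0.3 141.   96.3] F rack [ 0.4 -0.1  0.6]
twist deg [ 0.01 -0.02  0.09]
d now-axes mm [62.3  0.4 -9.4] d goal-axes mm [62.3  0.3 -9.4]
-20 0 0 | -10 0 0 | 0 0 0 | 10 0 0 | 20 0 0 | 30 0 0 | 40 18 89.9 | 50 50 86.3 | 60 39 82.4 | 70 42 79.8 | 80 51 76.0 | 90 38 71.9 | 100 45 68.5 | 110 46 63.8 | 120 22 59.3 | 130 0 0 | 140 0 0 | 150 0 0 | 160 0 0 | 170 0 0 | 180 0 0 |
```

View pics/crop3.png

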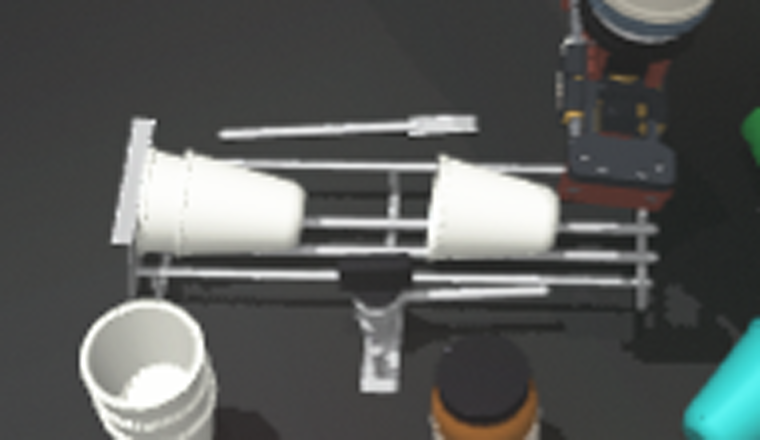

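The standing cup now lies mouth towards the others: rim at (440,205), foot at (555,210), nested pair at the plate at left. I'll go down behind its foot and push.

```bash
python3 -m creep '{"delta_pos":[[0.006,0,-0.001],[0.0055,0,0.0315],[0.0055,0,0.0315],[0,0,0],[-0.007,0,0.0012],[-0.007,0,0.0012],[-0.007,0,0.0012],[-0.007,0,0.0012],[-0.007,0,0.0012],[-0.007,0,0.0012],[-0.007,0,0.0012],[-0.007,0,0.0012],[-0.007,0,0.0012],[-0.007,0,0.0012],[-0.007,0,0.0012],[-0.007,0,0.0012],[-0.007,0,0.0012]],"twist":[[0,0,0],[0,0,0],[0,0,0],[0,0,0],[0,0,0],[0,0,0],[0,0,0],[0,0,0],[0,0,0],[0,0,0],[0,0,0],[0,0,0],[0,0,0],[0,0,0],[0,0,0],[0,0,0],[0,0,0]]}'
python3 - <<'E'
from h import *
goal([0,-25,32],0.17)
E
```

```text
t: 9.83
ee_pos: [565.5, -12.9, 32.2]
orientation: [2.554, 1.652, -0.217]
ft_force: [-0.3, -0.5, 0.2]
width: 0.2
grasp_force: 0.1
t 9.83 rack [-0.1 54.9 32.2] F rack [-0.  -0.5  0.2]
twist deg [ 0.01 -0.02  0.09]
d now-axes mm [-78.7   0.   13.7] d goal-axes mm [-78.7   0.1  13.7]
```

```bash
python3 -m creep '{"delta_pos":[[-0.004,0,0.0007],[-0.004,0,0.0007],[-0.004,0,0.0007],[-0.004,0,0.0007],[-0.004,0,0.0007],[-0.004,0,0.0007],[-0.004,0,0.0007],[-0.004,0,0.0007],[-0.004,0,0.0007],[-0.004,0,0.0007],[-0.004,0,0.0007],[-0.004,0,0.0007],[-0.004,0,0.0007],[-0.004,0,0.0007],[-0.004,0,0.0007],[-0.004,0,0.0007],[-0.004,0,0.0007]],"twist":[[0,0,0],[0,0,0],[0,0,0],[0,0,0],[0,0,0],[0,0,0],[0,0,0],[0,0,0],[0,0,0],[0,0,0],[0,0,0],[0,0,0],[0,0,0],[0,0,0],[0,0,0],[0,0,0],[0,0,0]]}'
python3 - <<'E'
from h import *
goal([0,-25,32],0.17)
E
```

```text
t: 11.25
ee_pos: [537.2, -75.6, 32.0]
orientation: [2.554, 1.652, -0.217]
ft_force: [-0.4, 0.1, -0.3]
width: 0.2
grasp_force: 0.4
t 11.25 rack [ -0.1 -13.9  32. ] F rack [-0.4 -0.  -0.3]
twist deg [ 0.01 -0.02  0.09]
d now-axes mm [-11.    0.1   1.9] d goal-axes mm [-11.    0.1   1.9]
```

```bash
python3 -m creep '{"delta_pos":[[-0.003,0,0.0005],[-0.003,0,0.0005],[-0.003,0,0.0005]],"twist":[[0,0,0],[0,0,0],[0,0,0]]}'
python3 -m creep '{"delta_pos":[[-0.002,0,0.0003],[-0.001,0,0.0002]],"twist":[[0,0,0],[0,0,0]]}'
python3 - <<'E'
from h import *
goal([0,-25,32],0.17)
E
```

```text
t: 11.5
ee_pos: [533.6, -83.8, 32.0]
orientation: [2.554, 1.652, -0.217]
ft_force: [1.4, 1.2, -0.9]
width: 0.6
grasp_force: 0.4
t: 11.67
ee_pos: [533.6, -84.7, 32.0]
orientation: [2.557, 1.65, -0.211]
ft_force: [4.3, 17.9, -1.6]
width: 0.4
grasp_force: 9.1
t 11.67 rack [  0.4 -23.6  32. ] F rack [-3.4 18.1 -1.6]
twist deg [ 0.1  -0.25 -0.03]
d now-axes mm [-1.4 -0.4  0.2] d goal-axes mm [-1.4 -0.4  0.2]
```

```bash
python3 -m creep '{"delta_pos":[[-0.001,0,0.0002],[-0.001,0,0.0002],[0,0,0],[0.008,0,0],[0.012,0,0],[-0.0052,0,-0.0305],[-0.0052,0,-0.0305],[-0.0052,0,-0.0305],[-0.0052,0,-0.0305],[0.03,0,-0.005],[0.03,0,-0.005],[0.03,0,-0.005],[0.03,0,-0.005],[0.03,0,-0.005],[0,0,0],[0,0,0]],"twist":[[0,0,0],[0,0,0],[0,0,0],[0,0,0],[0,0,0],[0,0,0],[0,0,0],[0,0,0],[0,0,0],[0,0,0],[0,0,0],[0,0,0],[0,4.85,0],[0,4.85,0],[0,0,0],[0,0,0]]}' 0.6
python3 - <<'E'
from h import *
goal([71,2,68],0,0.07)
im,d,p=snap("top");P=cloud(d,p)
Q=torack(P.reshape(-1,3));Q=Q[~np.isnan(Q[:,0])]
k=Q[(abs(Q[:,0]-70)<25)&(abs(Q[:,1]+3)<35)&(Q[:,2]>80)&(Q[:,2]<102)]
print("knob",len(k),k.mean(0).round(1),((k.min(0)+k.max(0))/2).round(1),k.min(0),k.max(0))
Q=Q[(abs(Q[:,0])<20)&(Q[:,2]>40)&(Q[:,2]<110)]
for y in range(-180,10,5):
    m=abs(Q[:,1]-y)<2.5; print(y,m.sum(),(np.percentile(Q[m,2],80) if m.sum()>3 else 0).__round__(1),end=" | ")
c=cv2.resize(im[195:335,255:455],None,fx=4,fy=4,interpolation=cv2.INTER_CUBIC);cv2.imwrite("pics/crop4.png",c[:,:,::-1])
E
```

```text
t: 13.0
ee_pos: [601.6, 68.4, 154.1]
orientation: [2.636, 1.707, -0.004]
ft_force: [-0.2, -0.1, 0.4]
width: 52.8
grasp_force: 0.0
t 13.0 rack [ -0.7 143.9 154.1] F rack [-0.1 -0.2  0.4]
twist deg [-0.04  0.15 -3.87]
d now-axes mm [-141.9   71.4   86.4] d goal-axes mm [-146.6   61.6   86.1]
knob 156 [69.1  2.8 91.5] [70.2  2.7 90.7] [ 61.56093059 -21.90135203  80.16356061] [ 78.91956068  27.32253011 101.31988823]
-180 12 82.1 | -175 45 83.7 | -170 40 82.5 | -165 27 82.1 | -160 41 95.1 | -155 44 91.6 | -150 44 89.7 | -145 41 88.4 | -140 44 86.2 | -135 34 92.4 | -130 47 89.5 | -125 42 86.2 | -120 46 86.2 | -115 41 84.7 | -110 35 86.9 | -105 46 88.3 | -100 41 85.4 | -95 41 84.4 | -90 41 82.6 | -85 43 81.7 | -80 43 78.6 | -75 40 78.5 | -70 42 75.5 | -65 41 74.2 | -60 39 71.6 | -55 43 70.1 | -50 41 68.3 | -45 39 65.5 | -40 41 64.1 | -35 40 63.1 | -30 23 59.5 | -25 0 0 | -20 0 0 | -15 0 0 | -10 0 0 | -5 0 0 | 0 0 0 | 5 0 0 |
```

View pics/crop4.png

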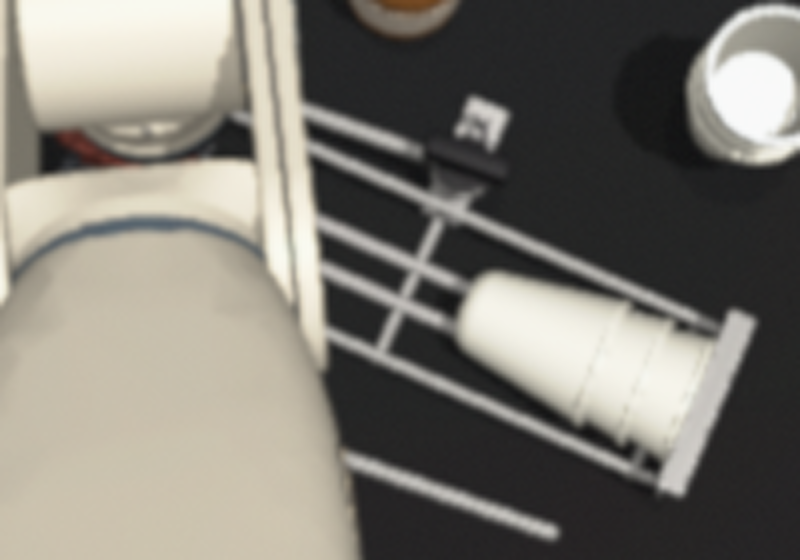

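Sleeve nested: rim steps at (710,370), (650,370), (605,360), foot at (465,300), with 26 mm steps. The knob wing is at (467,157). I'll go above it next.

```bash
python3 -m creep '{"delta_pos":[[0,0,0],[-0.0292,0.0121,0],[-0.0292,0.0121,0],[-0.0292,0.0121,0],[-0.0292,0.0121,0],[-0.0292,0.0121,0],[0,0,0],[0,0,0]],"twist":[[0,0,-3.9],[0,0,0],[0,0,0],[0,0,0],[0,0,0],[0,0,0],[0,0,0],[0,0,0]]}'
python3 - <<'E'
from h import *
goal([70,2.5,69],0,0.07)
E
```

```text
t: 13.72
ee_pos: [607.2, -91.8, 154.0]
orientation: [-2.582, -1.79, 0.004]
ft_force: [0.5, 0.4, -0.6]
width: 52.7
grasp_force: 0.0
t 13.72 rack [7.03e+01 1.00e-01 1.54e+02] F rack [ 0.3  0.6 -0.6]
twist deg [-0.08  0.11 -0.24]
d now-axes mm [ 2.6 -0.1 85. ] d goal-axes mm [ 2.4 -0.2 85. ]
```

```bash
python3 -m creep '{"delta_pos":[[0.0015,0,0.028],[0,0,0.028],[0,0,0.028],[0,0,0],[0,0,0]],"twist":[[0,0,0],[0,0,0],[0,0,0],[0,0,0],[0,0,0]]}'
python3 -m creep '{"delta_pos":[[0,0,0],[0,0,0],[0,0,0],[0,0,0],[0,0,0],[0,0,0]],"twist":[[0,0,0],[0,0,0],[0,0,0],[0,0,0],[0,0,0],[0,0,0]]}' 0.1
python3 - <<'E'
from h import *
goal([70,2.5,69],0,0.07)
E
```

```text
t: 14.13
ee_pos: [607.0, -87.2, 69.1]
orientation: [-2.575, -1.795, 0.006]
ft_force: [0.2, 0.8, 0.3]
width: 52.8
grasp_force: 0.0
t: 14.63
ee_pos: [609.0, -88.1, 71.0]
orientation: [2.578, 1.794, 0.001]
ft_force: [0.6, -0.0, -0.6]
width: 16.2
grasp_force: 0.0
t 14.63 rack [70.4  4.2 71. ] F rack [ 0.5  0.2 -0.6]
twist deg [ 0.05  0.01 -0.03]
d now-axes mm [-1.7 -0.6  2. ] d goal-axes mm [-1.7 -0.6  2. ]
```

```bash
python3 -m creep '{"delta_pos":[[-0.0015,0,0.0015],[0,0,0],[0,0,0],[0,0,0],[0,0,0]],"twist":[[0,0,0],[0,0,0],[0,0,0],[0,0,-4],[0,0,-4]]}' 0.1
python3 -c "
from h import *
goal([70,2.5,69],0,0.07)"
```

```text
t: 15.05
ee_pos: [608.6, -88.4, 70.6]
orientation: [-2.444, -1.973, -0.002]
ft_force: [-5.0, 7.3, 15.0]
width: 13.8
grasp_force: 30.0
t 15.05 rack [70.2  3.9 70.6] F rack [-7.6  4.6 15. ]
twist deg [ 0.02 -0.08  8.12]
d now-axes mm [-1.3 -0.5  1.6] d goal-axes mm [-1.3 -0.3  1.6]
```

```bash
python3 -m creep '{"delta_pos":[[0,0,-0.0015],[0,0,0],[0,0,0],[0,0,0],[0,0,0],[0,0,0]],"twist":[[0,0,-5],[0,0,-6],[0,0,-6],[0,0,-6],[0,0,-6],[0,0,-6]]}'
python3 -c "
from h import *
goal([70,2.5,69],0,0.07)"
```

```text
t: 15.55
ee_pos: [606.7, -88.5, 70.7]
orientation: [-1.733, -2.616, 0.001]
ft_force: [-6.4, 4.9, 8.3]
width: 13.8
grasp_force: 30.0
t 15.55 rack [68.5  3.  70.7] F rack [-7.9  1.8  8.3]
twist deg [-0.18 -0.08 43.25]
d now-axes mm [-1.4  0.6  1.7] d goal-axes mm [-0.6  1.4  1.7]
```

Forces are small; I'll keep turning.

```bash
python3 -m creep '{"delta_pos":[[0,0,0],[0,0,0],[0,0,0],[0,0,0],[0,0,0],[0,0,0],[0,0,0]],"twist":[[0,0,-6],[0,0,-6],[0,0,-6],[0,0,-6],[0,0,-6],[0,0,-6],[0,0,-4]]}'
python3 -m creep '{"delta_pos":[[0,0,0],[0,0,0],[0,0,0],[0,0,0],[0,0,0],[0,0,0]],"twist":[[0,0,0],[0,0,0],[0,0,0],[0,0,0],[0,0,0],[0,0,0]]}' 0.6
python3 -c "
from h import *
goal([70,2.5,69],0,0.07)"
```

```text
t: 16.13
ee_pos: [605.2, -89.8, 70.6]
orientation: [-0.732, -3.049, 0.003]
ft_force: [-11.2, -2.6, 12.1]
width: 13.9
grasp_force: 30.0
t: 16.63
ee_pos: [608.3, -89.4, 70.3]
orientation: [0.742, 3.053, -0.0]
ft_force: [0.1, -1.0, 0.6]
width: 50.0
grasp_force: 0.0
t 16.63 rack [70.3  2.8 70.3] F rack [ 0.5 -0.8  0.6]
twist deg [-1.000e-02  2.000e-02  8.297e+01]
d now-axes mm [ 0.3 -0.3  1.3] d goal-axes mm [-0.3 -0.4  1.3]
```

```bash
python3 -m creep '{"delta_pos":[[0,0,-0.03],[0,0,-0.034],[0,0,-0.034],[0,0,-0.034],[0,0.03,-0.034],[0,0.035,0],[0,0.035,0],[0,0.035,0],[0,0.035,0],[0,0.035,0],[0,0,0],[0,0,0]],"twist":[[0,0,0],[0,0,0],[0,0,0],[0,0,0],[0,0,0],[0,0,0],[0,0,0],[0,0,0],[0,0,0],[0,0,0],[0,0,0],[0,0,0]]}'
python3 - <<'E'
from h import *
goal([70,2.5,69],0,0.07)
im,d,p=snap("top");P=cloud(d,p)
Q=torack(P.reshape(-1,3));Q=Q[~np.isnan(Q[:,0])]
b=Q[(abs(Q[:,0])<40)&(abs(Q[:,1])<12)&(Q[:,2]>38)&(Q[:,2]<60)];print("bar",len(b),b.mean(0) if len(b) else 0)
Q=Q[(abs(Q[:,0])<20)&(Q[:,2]>40)&(Q[:,2]<110)]
for y in range(-180,10,5):
    m=abs(Q[:,1]-y)<2.5; print(y,(np.percentile(Q[m,2],80) if m.sum()>3 else 0).__round__(1),end=" | ")
c=cv2.resize(im[150:340,220:470],None,fx=3,fy=3,interpolation=cv2.INTER_CUBIC);cv2.imwrite("pics/crop5.png",c[:,:,::-1])
E
```

```text
t: 17.63
ee_pos: [701.3, 92.3, 232.9]
orientation: [-0.737, -3.053, 0.001]
ft_force: [-0.4, -1.0, 0.2]
width: 52.9
grasp_force: 0.0
t 17.63 rack [ 80.3 206.7 232.9] F rack [ 0.  -1.1  0.2]
twist deg [-5.000e-02  2.000e-02  8.314e+01]
d now-axes mm [ 1.000e-01 -2.043e+02  1.641e+02] d goal-axes mm [-203.   -24.6  163.9]
bar 125 [-0.1321011   3.27453056 49.95580121]
-180 83.5 | -175 82.5 | -170 82.9 | -165 81.5 | -160 94.9 | -155 91.1 | -150 89.7 | -145 88.3 | -140 87.3 | -135 90.2 | -130 89.9 | -125 88.0 | -120 86.5 | -115 84.5 | -110 88.1 | -105 87.7 | -100 85.3 | -95 82.8 | -90 82.4 | -85 80.3 | -80 78.7 | -75 76.8 | -70 75.4 | -65 73.6 | -60 71.0 | -55 70.2 | -50 67.4 | -45 66.5 | -40 64.9 | -35 62.3 | -30 59.1 | -25 0 | -20 0 | -15 0 | -10 0 | -5 0 | 0 51.1 | 5 52.6 |
```

View pics/crop5.png

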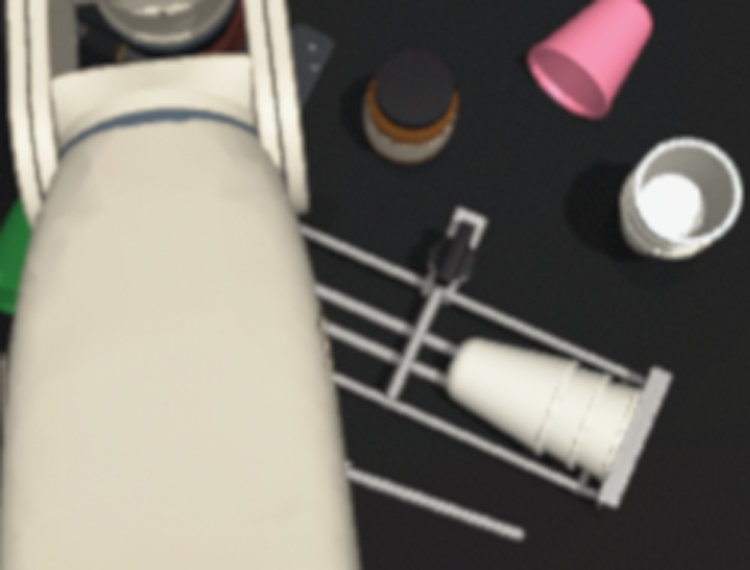

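The bar lies square across the rack, from (440,290) to (395,395), behind the nested sleeve with its foot at (455,370) and mouth at the plate (625,440). The robot touches nothing.

```bash
python3 -c "
from workcell import close_job
print(close_job())"
```

```text
the job is handed in; nothing more can be done
None
```

The three cups are nested fully home in the rack with the mouth against the end plate, the retainer bar lies across the rack behind them, and the job is handed in; the hand-in call returned no verdict, so I'm judging this from the last camera check.

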